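# Clip the sprung test hook of the kiln-element stand onto the terminal bar

### The job

Clip the test hook onto the bar of the kiln-element terminal: press the probe's knob fully down so that the hook drops below the bar, keep it down while you slide the probe along its rods until the bar is inside the hook (you feel the shank meet it), then ease the knob up so that the hook grips the bar from below, and let go. The terminal is brittle ceramic: only touch it lightly with the hook, and do not let the knob snap up on its spring. Leave the small things round the stand where they are.

Things in the scene. Friction and masses are not known exactly. Their poses are not given: they have to be found in the camera images.
- stand: Fixed test stand, 100 x 270 x 90 mm high: dark steel base plate 12 mm thick, an aluminium block 76 x 20 x 90 mm high at either end, two 10 mm steel rods along its y axis between them, 76 mm up. Origin: centre of the underside. Its +y is the way from probe to terminal; its yaw lies within 0.6 rad of the world's.
- knob_grip (a point): Grip point on the upright axis of the probe's black knob, 150 mm above the work surface when up; goes down with it. Round knob 22 mm across, from 17 mm below to 17 mm above this point; at its foot a 34 mm collar (17 to 22 mm below). Under it a 10 mm stem enters the barrel, whose top is 50 mm below this point (30 mm when pressed). Nothing else near stands as high.
- plunger (a joint): How far knob and hook are pressed down, m: 0 = up (4 N starts it), 0.020 = down at its stop (11 N, 350 N/m; damped, 60 N per m/s). Snaps up if let go: ease it up slower than 0.05 m/s. The lip clears the bar only beyond 0.0145; the foot meets the bar at 0.0095 and rests near 0.0083, pressing up on it with 6 N: as the bar takes this load the knob's push on the hand dies away.
- carriage (a joint): Place of the grey carriage (72 x 30 x 28 mm, carries the probe) along the rods, m, growing toward the stand's +y; the knob's axis is at stand x = 0, y = -0.075 + value. Travel 0 to 0.165, starts at 0 to 0.03. About 1.5 N of friction; stays where left, cannot turn.
- hook: Brass hook at the plunger's lower end, a J opening toward the stand's +y: shank 6 mm thick on the axis, foot 4 mm thick, lip rising 5 mm above the foot, 16 to 20 mm from the axis (13 mm free between shank and lip); 8 mm wide. Origin: on the axis at the foot's upper face, 52 mm above the work surface when up (there the foot meets the barrel's end).
- board: Plywood board 60 x 90 x 7 mm fixed on the stand's base, axes as the stand's; its place along the stand varies. Origin: centre of its underside, 12 mm above the work surface. The white ceramic terminal is clamped on it: two posts 34 mm apart, joined by the bar. The ceramic breaks at 20 N from the hook.
- stilt: Three-armed kiln stilt, pale clay, 45 x 47 x 15 mm, loose bystander beside the stand. Origin: underside centre.
- tile: Flat test tile 61 x 56 x 6 mm, loose bystander beside the stand. Origin: underside centre.
- jar: Small jar with lid, 50 mm diameter, 60 mm high, loose bystander behind the stand. Origin: underside centre.
- bung: Rubber bung 27 mm diameter, 15 mm high, loose bystander behind the stand. Origin: underside centre.
- slot (a point): Middle of the slot in the board's top, along the stand's y. The terminal's brass bar, 6 mm thick, lies across the stand (along its x), underside 42.5 mm above the work surface, straight in the hook's way; its seat gives upward, 5 N a mm. It may be clamped anywhere from 14 mm before to 14 mm past this point in y. Where exactly is not measured: see it or feel for it.

How it is judged:
On the way:
1. the knob is pressed down nearly all the way (over 17 mm) (value of joint plunger above 0.017 m), for 0.2 s.
At the end, for the whole second after the job is handed in: The hook holds the bar from below: plunger at rest between 6 and 10.2 mm down, hook pressing on the terminal with over 2 N by its own spring, carriage at rest (value of joint plunger between 0.006 and 0.0102 m and contact force between hook and board above 2 N and velocity of joint plunger between -0.01 and 0.01 m/s and velocity of joint carriage between -0.01 and 0.01 m/s); the robot touches nothing.
It fails at once if the hook struck or pushed the terminal with over 20 N (contact force between hook and board above 20 N).
It fails at once if the knob snapped up on its spring (faster than 0.08 m/s while pressed over 12.5 mm) (velocity of joint plunger below -0.08 m/s and value of joint plunger above 0.0125 m).
It fails at once if a bystander beside the stand was moved over 20 mm (distance of any of stilt, tile, jar, bung from where it was at the start of the episode above 0.02 m).
It also fails if it takes over 45 s, if anything falls off the work surface, if the arm or the gripper's body presses on something with over 40 N, if the wrist force passes 120 N, or if a joint passes its speed limit or range.

### The arm

A 6-joint arm with a two-finger parallel gripper is mounted at the origin on the work surface; the furniture and walls round the work are solid. World frame = base frame: x ahead of the robot, y to its left, z up, the work surface at z = 0. Lengths are in m, angles in rad, forces in N, time in s.
With the tool pointing down it reaches from about 0.325 to 0.85 m from the base axis. Payload 15.5 kg.
Tool frame: the origin (TCP) lies between the finger pads; the fingertips stand 8 mm ahead of it and the grasp point (between the pads) lies 11 mm behind it (r.tcp_to_tips is the z of the fingertips in the tool frame, in m); z points along the fingers, y is the line along which they close (so a half turn about z gives the same grasp; the last joint's range is limited). The gripper opens to 91 mm and grips with 3 to 60 N. Pads are 32 mm wide; open, the fingers measure 118 mm over their backs; the gripper's body (76 mm by 178 mm) begins 60 mm behind the grasp point.
Start: joints at [-1.415, 0.494, 1.345, -0, 1.302, -0.096], TCP at [0.155, -0.605, 0.222] pointing down, gripper open.
Joint ranges: [-2.91, 2.91], [-0.82, 2.16], [0.22, 2.67], [-1.22, 4.37], [0.12, 2.79], [-3.08, 3.08]. Speed limits (rad/s): [1.89, 1.89, 2.57, 3.01, 3.01, 3.01].

### API

Orientations are given as a 3x3 rotation matrix whose columns are the frame's x, y, z axes.
In Python, from rig import readout, cams, ticket, models, r gives the robot as it stands. The module is installed in compiled form; this text tells all that it offers.
- The arm moves only by the shell command python3 -m pendant 'ROWS' [FORCE]. ROWS is a JSON object of lists of equal length, an entry for each row: "dp": the shift along the tool's x, y, z as a fraction of full scale, a list of three; "spin": the turn about the tool's z as a fraction of full scale; "gripper": the closure, from 0 (fully open) to 1 (shut). In form: {"dp": [[dx, dy, dz], ...], "spin": [spin, ...], "gripper": [gripper, ...]}. A call has 1 to 12 rows; each row shifts and turns the commanded pose from where the row before left it, along the tool's axes as they then stand; what a row does not reach is not made up. Full scale, the value 1, is 300 mm for a shift and 0.08 rad for a turn. A row lasts 1/12 s, in which the tool goes at most 41.7 mm and 7.16 degrees, less where a joint would pass 70% of its speed; a pose out of reach is approached as far as the arm can. A call with a number of a shift or a turn outside -1 to 1 is refused whole. A call with a gripper value outside its range is refused whole. The fingers move at their own pace and stop on an object; FORCE is the grip in N (left out, the last holds). Time passes only in rows, so rows that do not move let the fingers close. It gives the time, the measured TCP pose, the force, the opening and the grip force at its end, in the units of the state.
- readout.state(): the state, without advancing time (a new reading comes with each control period).
- cams.snapshot(name): name is "side" or "top" or "wrist"; returns a dict with "image" (420x560x3 uint8, red, green, blue), "fovy" (degrees; the focal length in pixels is half the picture's height over the tangent of half this angle, whatever the lens; pixels are square), "cx", "cy" (the principal point, pixels), "k1" (the pictures are not rectified: a ray, as slopes to the right and down, at radius r is drawn at 1 + k1 r^2 times it, then the intrinsics apply), "extrinsics" (4x4, takes a point from camera to world coordinates); the wrist camera has in their place "mount" (4x4, takes a point from camera to tool coordinates, whose origin is the TCP and whose axes are the flange's). Camera axes: x right, y down, z forward; pixel columns grow to the right and rows downward; lengths in m; the calibration is good to about 2 mm. A picture is of the moment at which its call begins: read the wrist's pose just before it. There is no depth.
- ticket.sign_off(): hands the job in; it is judged then, once.
Trained networks look in a picture, given as the dict that the camera call returned (one of the last four; its "shot" number tells which), for a name from the list of things; names that differ only in an ending like _2 or _b are one class to them, and where a whole thing is asked for, a point or a joint stands for the part that bears it (a point fixed in the world has none). Each returns a list of dicts, best first, with "confidence" (0 to 1); they miss things now and then, are a little off and sometimes report something else, mostly with a low value. They report only what shows in the picture. A call takes as long as a camera call.
- models.find_in(picture, query): "extent" ([left, top, right, bottom] in pixels, round what is visible of it).
- models.outline_of(picture, query): "region" (420x560 bool, what is visible of it) and "extent" ([left, top, right, bottom] in pixels, round what is visible of it).
- models.spot_point(picture, query): "at" ([row, column] in pixels: a listed point, or the origin of a listed thing).
The state is a dict: "time_s": time; "joints": joint angles; "dq": joint speeds; "effort": joint torques, N m; "ee_pos": TCP position; "ee_rot": TCP orientation; "ft_force": force on the tool from outside, world axes, zero at the start; "ft_torque": the same for the moment, N m; "finger_gap": opening from 0.0 (shut) to 1.0 (fully open); "gripper_force": force on a finger pad.
Only numpy, scipy, OpenCV 4.12 (cv2) and the standard library are available. Lean on these libraries where they do the work, as an engineer would, in place of code of your own. Each camera call takes 0.05 s, during which the arm holds its last target. There are 200 camera calls.

## Working session

There is one attempt and no reset: what is moved stays moved. The work goes in short steps, Python scripts to look and compute and a shell command to move; the robot and the scene stay as the last step left them, time stands still between calls to the robot, and variables do not carry over. Pictures are saved under pics/ and viewed, at most 10 in all, crops included, and the job is handed in when it is done.

```bash
mkdir -p pics
cat > h.py <<'E'
import numpy as np, cv2
from rig import readout, cams, ticket, models, r
def ray(p, at, st=None):
    row,col=at; im=p["image"]; f=im.shape[0]/2/np.tan(np.radians(p["fovy"])/2)
    d=np.array([(col-p["cx"])/f,(row-p["cy"])/f]); u=d.copy()
    for _ in range(20): u=d/(1+p["k1"]*(u@u))
    if "extrinsics" in p: T=np.array(p["extrinsics"])
    else:
        W=np.eye(4); W[:3,:3]=st["ee_rot"]; W[:3,3]=st["ee_pos"]; T=W@np.array(p["mount"])
    return T[:3,3], T[:3,:3]@np.array([u[0],u[1],1])
def onz(p,at,z,st=None):
    o,d=ray(p,at,st); return o+d*(z-o[2])/d[2]
def proj(p,X,st=None):
    if "extrinsics" in p: T=np.array(p["extrinsics"])
    else:
        W=np.eye(4); W[:3,:3]=st["ee_rot"]; W[:3,3]=st["ee_pos"]; T=W@np.array(p["mount"])
    c=np.linalg.inv(T)@np.append(X,1); u=c[:2]/c[2]; u=u*(1+p["k1"]*(u@u)); f=p["image"].shape[0]/2/np.tan(np.radians(p["fovy"])/2)
    return [u[1]*f+p["cy"],u[0]*f+p["cx"]]
def save(p,n): cv2.imwrite("pics/"+n,p["image"][:,:,::-1])
E
python3 - <<'E'
from h import *
np.set_printoptions(precision=4,suppress=True)
st=readout.state(); print(st["ee_pos"],st["ee_rot"],st["time_s"])
for n in ["top","side"]:
    p=cams.snapshot(n); save(p,n+"1.png"); print(n,np.array(p["extrinsics"])[:3,3])
    for q,z in [("knob_grip",.15),("slot",.019),("stand",0),("board",.012),("hook",.052),("jar",0),("bung",0),("stilt",0),("tile",0)]:
        for o in models.spot_point(p,q)[:1]: print(q,o["confidence"],o["at"],onz(p,o["at"],z))
E
```

```text
[ 0.155  -0.6051  0.2213] [[ 0.9687  0.2482 -0.0002]
 [ 0.2482 -0.9687  0.0013]
 [ 0.0001 -0.0013 -1.    ]] 0.0
top [ 0.478  -0.0267  0.9477]
knob_grip 0.66 [196.9, 372.5] [ 0.5559 -0.1364  0.15  ]
slot 0.91 [217.8, 298.0] [ 0.5317 -0.0267  0.019 ]
stand 0.97 [215.5, 322.9] [ 0.5372 -0.0703  0.    ]
board 0.71 [216.3, 298.0] [ 0.5347 -0.0267  0.012 ]
hook 0.36 [202.7, 367.5] [ 0.5557 -0.1416  0.052 ]
jar 0.96 [137.1, 348.7] [ 0.6768 -0.1157  0.    ]
bung 0.6 [171.3, 265.4] [0.6149 0.0316 0.    ]
stilt 0.57 [259.3, 371.6] [ 0.4618 -0.1547  0.    ]
tile 0.64 [293.9, 304.8] [ 0.4012 -0.0393  0.    ]
side [0.1678 0.5007 0.6595]
knob_grip 0.72 [164.2, 308.5] [ 0.556  -0.1494  0.15  ]
slot 0.93 [236.7, 284.2] [ 0.5308 -0.0258  0.019 ]
stand 0.79 [232.7, 290.5] [ 0.5377 -0.0624  0.    ]
board 0.55 [239.1, 285.0] [ 0.5285 -0.0263  0.012 ]
jar 0.85 [198.9, 260.1] [ 0.6797 -0.1171  0.    ]
bung 0.59 [238.3, 242.3] [0.6179 0.0267 0.    ]
stilt 0.67 [228.0, 333.0] [ 0.4639 -0.143   0.    ]
tile 0.62 [265.0, 332.6] [ 0.4016 -0.0374  0.    ]
```

View pics/top1.png

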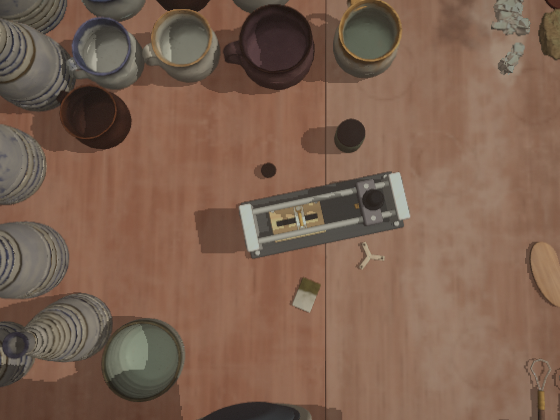

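View pics/side1.png

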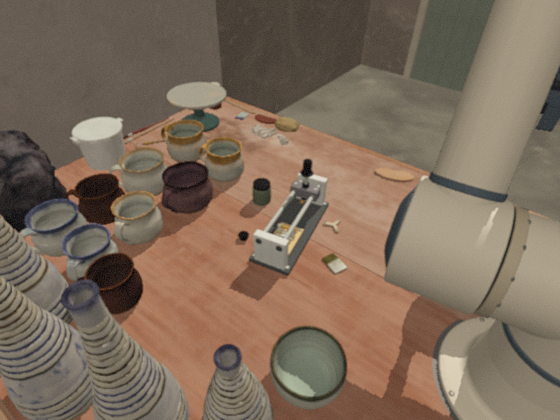

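The top view shows the stand's right block near (399,196), its left block near (250,227) and the knob at (374,198), with the probe end on the right. The side view agrees, with the knob at (308,166). Next I'll measure the stand axis and triangulate the knob.

```bash
python3 - <<'E'
from h import *
np.set_printoptions(precision=4,suppress=True)
a=cams.snapshot("top"); b=cams.snapshot("side")
# knob triangulation
for q in ["knob_grip","stand"]:
    A=models.spot_point(a,q)[0]["at"];B=models.spot_point(b,q)[0]["at"]
    o1,d1=ray(a,A);o2,d2=ray(b,B);M=np.c_[d1,-d2];s=np.linalg.lstsq(M,o2-o1,rcond=None)[0]
    print(q,o1+d1*s[0],o2+d2*s[1])
# blocks
g=a["image"].astype(int); m=((g.min(2)>150)).astype(np.uint8); m[:165]=0;m[265:]=0;m[:,:225]=0;m[:,425:]=0
n,l,s,c=cv2.connectedComponentsWithStats(m)
for i in range(1,n):
    if s[i,4]>60: print(s[i],cv2.minAreaRect(np.argwhere(l==i)[:,::-1].astype(np.float32)),onz(a,c[i][::-1],.09))
o=models.outline_of(a,"stand")[0]; print(o["extent"],cv2.minAreaRect(np.argwhere(o["region"])[:,::-1].astype(np.float32)))
print(np.array(cams.snapshot("wrist")["mount"]), r.tcp_to_tips)
E
python3 -m pendant '{"dp":[[0,0,-0.13],[0.05,0,-0.1],[0.115,-0.08,0],[0.115,-0.08,0],[0.115,-0.08,0],[0.115,-0.08,0],[0.115,-0.08,0],[0.115,-0.08,0],[0.115,-0.08,0],[0.115,-0.08,0],[0.115,-0.08,0],[0.115,-0.08,0]],"spin":[0,0,0,0,0,0,0,0,0,0,0,0],"gripper":[0,0,0,0,0,0,0,0,0,0,0,0]}' 40
```

```text
knob_grip [ 0.5542 -0.1353  0.1523] [ 0.5521 -0.1365  0.1522]
stand [ 0.536  -0.0761  0.0033] [ 0.5407 -0.0732  0.0035]
[390 172  20  47 492] ((399.24713134765625, 195.4044647216797), (46.17115020751953, 10.643351554870605), 77.00537872314453) [ 0.5642 -0.1868  0.09  ]
[240 204  19  47 510] ((249.03846740722656, 227.1923065185547), (45.89117431640625, 10.982502937316895), 78.69007110595703) [0.5123 0.051  0.09  ]
[241.3, 172.6, 411.6, 260.4] ((324.2806091308594, 213.7887420654297), (57.72869110107422, 166.30520629882812), 78.29356384277344)
[[ 0.0002 -0.9601 -0.2797  0.0786]
 [ 1.     -0.0002  0.0013 -0.0013]
 [-0.0013 -0.2797  0.9601 -0.1639]
 [ 0.      0.      0.      1.    ]] 0.008
time_s: 2.4
ee_pos: [0.4429, -0.2846, 0.2912]
ee_rot: [[0.969, 0.248, 0.0], [0.248, -0.969, -0.0], [0.0, 0.0, -1.0]]
ft_force: [0.8, -1.0, 0.3]
finger_gap: 0.996
gripper_force: 0.0
```

```bash
python3 -m pendant '{"dp":[[0,0,0],[0.093,-0.081,0],[0.093,-0.081,0],[0.093,-0.081,0],[0.093,-0.081,0],[0.093,-0.081,0],[0,0,0],[0,0,0]],"spin":[0.45,0,0,0,0,0,0,0],"gripper":[0,0,0,0,0,0,0,0]}'
python3 - <<'E'
from h import *
np.set_printoptions(precision=4,suppress=True)
st=readout.state(); p=cams.snapshot("wrist"); save(p,"w1.png"); print(st["ee_pos"],st["ee_rot"][0])
for q,z in [("knob_grip",.15),("slot",.019),("stand",0),("board",.012)]:
    for o in models.spot_point(p,q)[:1]: print(q,o["confidence"],o["at"],onz(p,o["at"],z,st))
E
```

```text
time_s: 3.07
ee_pos: [0.5531, -0.1363, 0.2907]
ee_rot: [[0.976, 0.216, -0.0], [0.216, -0.976, 0.0], [-0.0, -0.0, -1.0]]
ft_force: [-0.9, -0.5, 0.5]
finger_gap: 1.001
gripper_force: 0.0
[ 0.5531 -0.1363  0.2907] [ 0.9764  0.2161 -0.0001]
knob_grip 0.86 [203.7, 285.9] [ 0.5499 -0.1365  0.15  ]
slot 0.72 [178.5, 213.2] [ 0.5305 -0.0278  0.019 ]
stand 0.91 [176.3, 239.6] [ 0.5387 -0.0643  0.    ]
board 0.94 [180.9, 212.4] [ 0.5249 -0.0257  0.012 ]
```

View pics/w1.png

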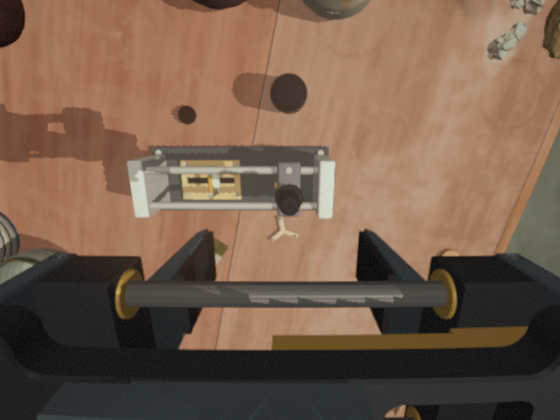

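The wrist view shows the rods level in the picture, the knob top at about (289,200), the board at 182–240 and the white terminal near column 215. I'll zoom in on the terminal to find the bar.

Run:
```python
from h import *
np.set_printoptions(precision=4,suppress=True)
import cv2
im=cv2.imread("pics/w1.png")[140:225,170:310]; A=cv2.resize(im,None,fx=5,fy=5,interpolation=cv2.INTER_CUBIC)
cv2.imwrite("pics/c1.png",A)
st=readout.state(); p=cams.snapshot("wrist")
R=np.array([.5382,-.068]); ey=np.array([-.215,.9766]); ex=np.array([.9766,.215])
for y in (-.125,-.075,.125): print(y,proj(p,np.append(R+ey*y,.09),st))
for row in (176,183,190):
  for col in (205,211,215,220): 
    X=onz(p,[row,col],.0485,st)[:2]-R; print(row,col,X@ex,X@ey)
X=np.array([.5305,-.0278])-R; print("slot",X@ex,X@ey)
X=np.array([.550,-.1365])-R; print("knob",X@ex,X@ey)
```

```text
-0.125 [np.float64(187.5951696937591), np.float64(327.4082503949782)]
-0.075 [np.float64(187.7039162235182), np.float64(288.4650525055615)]
0.125 [np.float64(188.4528334664863), np.float64(134.19734729227653)]
176 205 0.008672398223862473 0.042752290462217075
176 211 0.008622864123352664 0.03421165018505649
176 215 0.008590817776527844 0.028523609000870535
176 220 0.008551850181799306 0.021419522207655587
183 205 -0.0013868641116036606 0.04354421833690657
183 211 -0.0014326289185403209 0.034946356012845535
183 215 -0.0014623501357106533 0.029220238984169793
183 220 -0.0014986212684128218 0.022068632683331924
190 205 -0.011579812027911458 0.04435212916832383
190 211 -0.01162171407400866 0.035695861485887305
190 215 -0.011649052497094447 0.029930882898626106
190 220 -0.011682560283575479 0.02273077824130662
slot 0.0011231799999999624 0.04091482000000002
knob -0.0032036199999999695 -0.06943410000000001
```

View pics/c1.png

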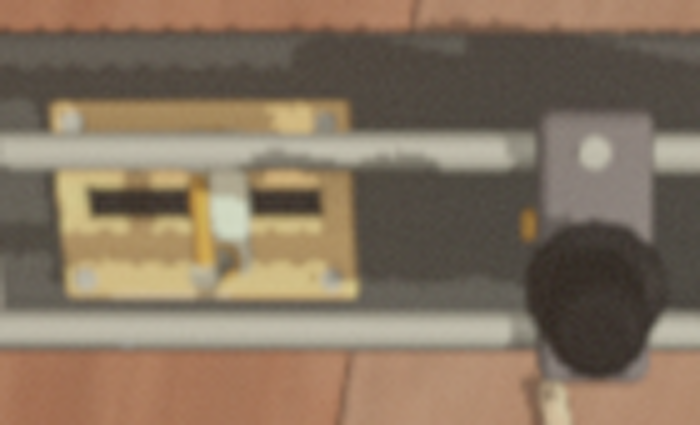

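The crop shows the brass bar as a thin upright strip at crop x≈202 (column 210), just probe-side of the slot's middle. The white base lies under it, offset only by parallax. That puts the bar at stand y ≈ 0.036 and the knob axis at ≈ -0.070, so contact should come after about 0.1 m of travel. I'll descend and grip.

```bash
python3 -m pendant '{"dp":[[-0.005,0,0.12],[0,0,0.12],[0,0,0.12],[0,0,0.1],[0,0,0.022],[0,0,0],[0,0,0],[0,0,0],[0,0,0],[0,0,0],[0,0,0],[0,0,0]],"spin":[0,0,0,0,0,0,0,0,0,0,0,0],"gripper":[0,0,0,0,0,1,1,1,1,1,1,1]}' 40
```

```text
time_s: 4.37
ee_pos: [0.5511, -0.1383, 0.1469]
ee_rot: [[0.977, 0.213, 0.001], [0.213, -0.977, -0.0], [0.001, 0.0, -1.0]]
ft_force: [0.4, -0.4, -0.0]
finger_gap: 0.522
gripper_force: 0.0
```

```bash
python3 -m pendant '{"dp":[[0,0,0],[0,0,0],[0,0,0],[0,0,0],[0,0,0],[0,0,0],[0,0,0]],"spin":[0,0,0,0,0,0,0],"gripper":[1,1,1,1,1,1,1]}' 40
```

```text
time_s: 4.95
ee_pos: [0.5509, -0.1383, 0.1463]
ee_rot: [[0.977, 0.213, 0.0], [0.213, -0.977, -0.0], [0.0, 0.0, -1.0]]
ft_force: [0.3, -0.6, 0.6]
finger_gap: 0.226
gripper_force: 40.0
```

```bash
python3 -m pendant '{"dp":[[0,0,0.011],[0,0,0.011],[0,0,0.011],[0,0,0.011],[0,0,0.011],[0,0,0.010],[0,0,0],[0,0,0]],"spin":[0,0,0,0,0,0,0,0],"gripper":[1,1,1,1,1,1,1,1]}' 40
```

```text
time_s: 5.62
ee_pos: [0.551, -0.1383, 0.1271]
ee_rot: [[0.977, 0.213, 0.0], [0.213, -0.977, -0.0], [0.0, 0.0, -1.0]]
ft_force: [-2.1, 0.4, 10.3]
finger_gap: 0.227
gripper_force: 40.0
```

```bash
python3 -m pendant '{"dp":[[0,-0.02,0],[0,-0.03,0],[0,-0.035,0],[0,-0.035,0],[0,-0.035,0],[0,-0.035,0],[0,-0.03,0],[0,-0.025,0],[0,-0.02,0],[0,-0.01,0],[0,0,0],[0,0,0]],"spin":[0,0,0,0,0,0,0,0,0,0,0,0],"gripper":[1,1,1,1,1,1,1,1,1,1,1,1]}' 40
python3 - <<'E'
from h import *
st=readout.state(); p=cams.snapshot("side"); X=np.array(st["ee_pos"])[:2]-[.5382,-.068]; print(X@[.9766,.215],X@[-.215,.9766]); 
r0,c0=[int(v) for v in proj(p,np.append(np.array([.5382,-.068])+.035*np.array([-.215,.9766]),.045))]; print(r0,c0)
cv2.imwrite("pics/s2.png",cv2.resize(p["image"][r0-50:r0+40,c0-60:c0+60,::-1],None,fx=6,fy=6,interpolation=cv2.INTER_CUBIC))
E
```

```text
time_s: 6.62
ee_pos: [0.5334, -0.0573, 0.1272]
ee_rot: [[0.977, 0.213, 0.001], [0.213, -0.977, 0.0], [0.001, 0.0, -1.0]]
ft_force: [-2.7, 2.2, 9.3]
finger_gap: 0.231
gripper_force: 40.0
-0.0024250566477237137 0.011497344871179751
226 286
```

View pics/s2.png

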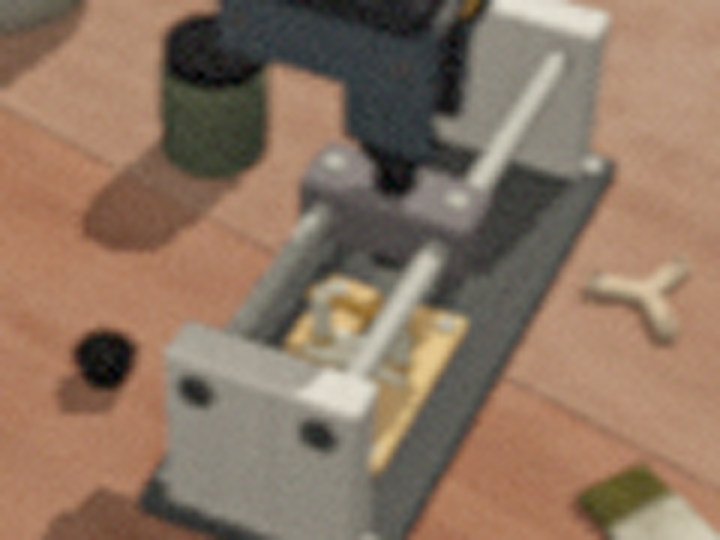

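The side view shows the grip on the knob, the carriage beside the terminal posts (crop ~(330,310)) and the bystanders untouched. I'll creep forward and feel for the bar.

```bash
Z='"spin":[0,0,0,0,0,0,0,0,0],"gripper":[1,1,1,1,1,1,1,1,1]'; python3 -m pendant '{"dp":[[0,-0.005,0],[0,-0.005,0],[0,-0.005,0],[0,-0.005,0],[0,-0.005,0],[0,-0.005,0],[0,-0.005,0],[0,0,0],[0,0,0]],"spin":[0,0,0,0,0,0,0,0,0],"gripper":[1,1,1,1,1,1,1,1,1]}' 40
```

```text
time_s: 7.42
ee_pos: [0.5312, -0.0473, 0.1272]
ee_rot: [[0.977, 0.213, 0.001], [0.213, -0.977, -0.0], [0.0, 0.0, -1.0]]
ft_force: [-1.9, -0.6, 10.6]
finger_gap: 0.225
gripper_force: 40.0
```

```bash
python3 -m pendant '{"dp":[[0,-0.005,0],[0,-0.005,0],[0,-0.004,0],[0,0,0],[0,0,0]],"spin":[0,0,0,0,0],"gripper":[1,1,1,1,1]}' 40
```

```text
time_s: 7.83
ee_pos: [0.5303, -0.0433, 0.1272]
ee_rot: [[0.977, 0.213, 0.001], [0.213, -0.977, -0.0], [0.001, 0.0, -1.0]]
ft_force: [-2.0, -0.5, 10.1]
finger_gap: 0.229
gripper_force: 40.0
```

```bash
python3 -m pendant '{"dp":[[0,-0.003,0],[0,-0.003,0],[0,0,0],[0,0,0]],"spin":[0,0,0,0],"gripper":[1,1,1,1]}' 40
```

```text
time_s: 8.17
ee_pos: [0.5299, -0.0416, 0.1272]
ee_rot: [[0.977, 0.213, 0.001], [0.213, -0.977, -0.0], [0.001, 0.0, -1.0]]
ft_force: [-1.6, -1.1, 10.3]
finger_gap: 0.23
gripper_force: 40.0
```

```bash
python3 -m pendant '{"dp":[[0,-0.003,0],[0,-0.002,0],[0,0,0],[0,0,0]],"spin":[0,0,0,0],"gripper":[1,1,1,1]}' 40
```

```text
time_s: 8.5
ee_pos: [0.5296, -0.0401, 0.1272]
ee_rot: [[0.977, 0.213, 0.001], [0.213, -0.977, -0.0], [0.001, 0.0, -1.0]]
ft_force: [-1.9, -1.4, 10.9]
finger_gap: 0.226
gripper_force: 40.0
```

```bash
python3 -m pendant '{"dp":[[0,-0.003,0],[0,-0.001,0],[0,0,0],[0,0,0]],"spin":[0,0,0,0],"gripper":[1,1,1,1]}' 40
```

```text
time_s: 8.83
ee_pos: [0.5294, -0.039, 0.1272]
ee_rot: [[0.977, 0.213, 0.001], [0.213, -0.977, -0.0], [0.001, 0.0, -1.0]]
ft_force: [-2.9, -0.6, 9.0]
finger_gap: 0.231
gripper_force: 40.0
```

```bash
python3 -m pendant '{"dp":[[0,-0.003,0],[0,0,0],[0,0,0]],"spin":[0,0,0],"gripper":[1,1,1]}' 40
```

```text
time_s: 9.08
ee_pos: [0.5292, -0.0381, 0.1272]
ee_rot: [[0.977, 0.213, 0.001], [0.213, -0.977, -0.0], [0.001, 0.0, -1.0]]
ft_force: [-2.0, -1.4, 9.9]
finger_gap: 0.229
gripper_force: 40.0
```

```bash
python3 -m pendant '{"dp":[[0,-0.003,0],[0,0,0],[0,0,0]],"spin":[0,0,0],"gripper":[1,1,1]}' 40
```

```text
time_s: 9.33
ee_pos: [0.529, -0.0372, 0.1272]
ee_rot: [[0.977, 0.213, 0.001], [0.213, -0.977, -0.0], [0.001, 0.0, -1.0]]
ft_force: [-2.2, -0.4, 9.6]
finger_gap: 0.231
gripper_force: 40.0
```

```bash
python3 -m pendant '{"dp":[[0,-0.003,0],[0,0,0],[0,0,0]],"spin":[0,0,0],"gripper":[1,1,1]}' 40
```

```text
time_s: 9.58
ee_pos: [0.5288, -0.0364, 0.1272]
ee_rot: [[0.977, 0.213, 0.001], [0.213, -0.977, -0.0], [0.001, 0.001, -1.0]]
ft_force: [-2.7, -1.4, 8.6]
finger_gap: 0.23
gripper_force: 40.0
```

```bash
python3 -m pendant '{"dp":[[0,-0.003,0],[0,0,0],[0,0,0]],"spin":[0,0,0],"gripper":[1,1,1]}' 40
```

```text
time_s: 9.83
ee_pos: [0.5287, -0.0358, 0.1272]
ee_rot: [[0.977, 0.213, 0.001], [0.213, -0.977, -0.001], [0.001, 0.001, -1.0]]
ft_force: [-2.7, -5.4, 10.0]
finger_gap: 0.23
gripper_force: 40.0
```

```bash
python3 -m pendant '{"dp":[[0,-0.003,0],[0,0,0],[0,0,0]],"spin":[0,0,0],"gripper":[1,1,1]}' 40
```

```text
time_s: 10.08
ee_pos: [0.5287, -0.0353, 0.1273]
ee_rot: [[0.977, 0.213, 0.001], [0.213, -0.977, -0.002], [0.001, 0.002, -1.0]]
ft_force: [-1.6, -8.1, 9.3]
finger_gap: 0.231
gripper_force: 40.0
```

The shank has met the bar: the y force is about -8 N at stand y ≈ 0.034. I'll back off slightly, then ease up.

```bash
python3 -m pendant '{"dp":[[0,0.003,0],[0,0.003,0],[0,0,0],[0,0,-0.004],[0,0,-0.004],[0,0,-0.004],[0,0,-0.004],[0,0,-0.004],[0,0,-0.004],[0,0,0],[0,0,0]],"spin":[0,0,0,0,0,0,0,0,0,0,0],"gripper":[1,1,1,1,1,1,1,1,1,1,1]}' 40
```

```text
time_s: 11.0
ee_pos: [0.5288, -0.0364, 0.1344]
ee_rot: [[0.977, 0.213, 0.001], [0.213, -0.977, -0.0], [0.001, 0.001, -1.0]]
ft_force: [-1.6, -1.8, 7.5]
finger_gap: 0.229
gripper_force: 40.0
```

```bash
python3 -m pendant '{"dp":[[0,0,-0.003],[0,0,-0.003],[0,0,0],[0,0,0]],"spin":[0,0,0,0],"gripper":[1,1,1,1]}' 40
```

```text
time_s: 11.33
ee_pos: [0.5288, -0.0364, 0.1361]
ee_rot: [[0.977, 0.213, 0.001], [0.213, -0.977, -0.0], [0.001, 0.0, -1.0]]
ft_force: [-1.4, -1.6, 7.8]
finger_gap: 0.229
gripper_force: 40.0
```

```bash
python3 -m pendant '{"dp":[[0,0,-0.003],[0,0,0],[0,0,0]],"spin":[0,0,0],"gripper":[1,1,1]}' 40
```

```text
time_s: 11.58
ee_pos: [0.5288, -0.0364, 0.1369]
ee_rot: [[0.977, 0.213, 0.001], [0.213, -0.977, -0.0], [0.0, 0.0, -1.0]]
ft_force: [-1.8, -2.3, 5.4]
finger_gap: 0.228
gripper_force: 40.0
```

```bash
python3 -m pendant '{"dp":[[0,0,-0.002],[0,0,-0.001],[0,0,0],[0,0,0]],"spin":[0,0,0,0],"gripper":[1,1,1,1]}' 40
```

```text
time_s: 11.92
ee_pos: [0.5287, -0.0363, 0.1376]
ee_rot: [[0.977, 0.213, 0.0], [0.213, -0.977, -0.0], [0.0, 0.0, -1.0]]
ft_force: [-0.1, -3.1, 3.1]
finger_gap: 0.231
gripper_force: 40.0
```

```bash
python3 -m pendant '{"dp":[[0,0,-0.002],[0,0,0],[0,0,0]],"spin":[0,0,0],"gripper":[1,1,1]}' 40
```

```text
time_s: 12.17
ee_pos: [0.5287, -0.0363, 0.1382]
ee_rot: [[0.977, 0.213, 0.0], [0.213, -0.977, -0.0], [0.0, 0.0, -1.0]]
ft_force: [1.1, -2.8, -0.1]
finger_gap: 0.227
gripper_force: 40.0
```

The knob's push has gone, so the bar carries the load. I'll let go and then retreat straight up.

```bash
python3 -m pendant '{"dp":[[0,0,0],[0,0,0],[0,0,0],[0,0,0],[0,0,0],[0,0,0],[0,0,-0.05],[0,0,-0.1],[0,0,-0.1],[0,0,-0.1],[0,0,0],[0,0,0]],"spin":[0,0,0,0,0,0,0,0,0,0,0,0],"gripper":[0.4,0.4,0.4,0.4,0.4,0.4,0.4,0.4,0.4,0.4,0.4,0.4]}' 40
python3 - <<'E'
from h import *
p=cams.snapshot("side"); save(p,"s3.png"); a=cams.snapshot("top")
A=models.spot_point(a,"knob_grip");B=models.spot_point(p,"knob_grip")
if A and B:
    o1,d1=ray(a,A[0]["at"]);o2,d2=ray(p,B[0]["at"]);s=np.linalg.lstsq(np.c_[d1,-d2],o2-o1,rcond=None)[0]; print(o1+d1*s[0],o2+d2*s[1])
cv2.imwrite("pics/s3c.png",cv2.resize(p["image"][150:270,220:380,::-1],None,fx=5,fy=5,interpolation=cv2.INTER_CUBIC))
E
```

```text
time_s: 13.17
ee_pos: [0.5294, -0.0363, 0.2447]
ee_rot: [[0.977, 0.213, 0.003], [0.213, -0.977, -0.001], [0.003, 0.001, -1.0]]
ft_force: [0.0, -0.7, -1.3]
finger_gap: 0.599
gripper_force: 0.0
```

View pics/s3c.png

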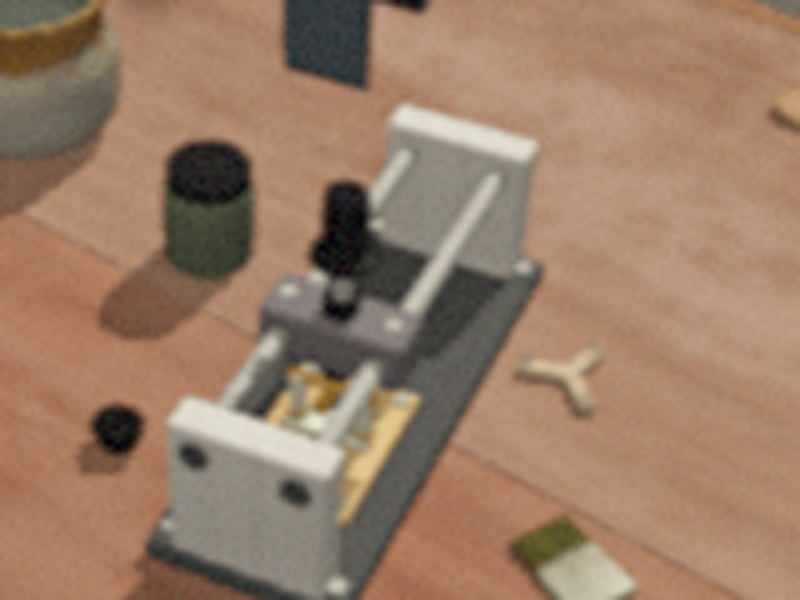

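The side view shows the arm clear, the knob standing free at crop (345,185–260) and all bystanders in place. I'll check the knob height against the prediction.

Run:
```python
from h import *
p=cams.snapshot("side"); B=models.spot_point(p,"knob_grip"); print(B[0] if B else None)
o=models.find_in(p,"knob_grip"); print(o[0] if o else None)
for z in (.15,.1417,.132): print(z,proj(p,[.5288,-.0363,z]), "top far edge",proj(p,[.5288+.0055,-.0363-.0095,z+.017]), "z.1")
g=p["image"].astype(int).sum(2)[175:215,280:300]; print(g[:,6:11].mean(1).astype(int))
```

```text
{'at': [193.2, 291.2], 'confidence': 0.66}
{'extent': [283.0, 186.6, 295.5, 231.3], 'confidence': 0.53}
0.15 [np.float64(191.60973434748084), np.float64(289.88704421130103)] top far edge [np.float64(182.30638804689698), np.float64(290.74807456438344)] z.1
0.1417 [np.float64(194.59946057931185), np.float64(289.7201449787672)] top far edge [np.float64(185.36705812382525), np.float64(290.57508716767813)] z.1
0.132 [np.float64(198.0443800804222), np.float64(289.5277916950905)] top far edge [np.float64(188.89363296360452), np.float64(290.3757208390934)] z.1
[417 418 425 416 412 409 407 416 425 429 392 246 114 101  97  75  75  72
  58  53  55  59  64  63  56  60  59  60  69  86 160 279 303 296 259 160
  68  60 122 231]
```

The knob's top edge is at row ~186, which matches a height of 0.1417 m (plunger ≈ 8 mm). The hook holds the bar.

```bash
python3 -c "
from rig import ticket
print(ticket.sign_off())"
```

```text
the job is handed in; nothing more can be done
None
```

I clipped the hook onto the bar and handed the job in after about 13 s of robot time; sign-off returned no verdict. The plunger sits about 8 mm down by the side camera, the gripper is clear of everything, and the bystanders look unmoved in the picture.

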